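Draw out the jeweller's work tray that holds the napkin ring

ROBOT

A 7-joint arm with a two-finger parallel gripper is mounted at the origin on the work surface. World frame = base frame: x ahead of the robot, y to its left, z up, the work surface at z = 0. Lengths are in m, angles in rad, forces in N, time in s.
With the tool pointing down it reaches from about 0.4 to 0.85 m from the base axis. Payload 4.5 kg.
Tool frame: the origin (TCP) lies midway between the tips of the shut fingers; the grasp point (between the pads) lies 19 mm behind it; z points along the fingers, y is the direction in which the jaws open and shut (so a half turn about z gives the same grasp; the last joint's range is limited). The gripper opens to 88 mm and grips with 3 to 60 N. Pads are 18 mm wide; open, the fingers measure 123 mm over their backs; the gripper's body (75 mm by 187 mm) begins 45 mm behind the grasp point.
Start: joints at [1.228, 0.689, -0.195, 1.565, 0.157, 0.902, -0.215], TCP at [0.23, -0.581, 0.239] pointing down, gripper open.
Joint ranges: [-3.01, 3.01], [-0.46, 2.08], [-1.47, 1.51], [0.13, 2.56], [-1, 4.14], [0.04, 2.09], [-2.66, 2.66]. Speed limits (rad/s): [2.57, 2.57, 3.14, 3.14, 3.14, 3.14, 3.14].

INTERFACE

Orientations are given as a unit quaternion [x, y, z, w].
In Python, from plant import r gives the robot as it stands. The module is installed in compiled form; this text tells all that it offers.
- The arm moves only by the shell command python3 -m jog 'ROWS' [FORCE]. ROWS is JSON, a list of rows, each an object with "translation": the shift along the tool's x, y, z in units of 40 mm (1.0 is 40 mm), a list of three; "twist": the turn about the tool's z in units of 6 degrees (1.0 is 6 degrees); "claw": the opening in per cent of the stroke, from 0 (shut) to 100 (fully open). A call has 1 to 20 rows; each row shifts and turns the commanded pose from where the row before left it, along the tool's axes as they then stand; what a row does not reach is not made up. A row lasts 1/12 s, in which the tool goes at most 41.7 mm and 7.16 degrees, less where a joint would pass 70% of its speed; a pose out of reach is approached as far as the arm can. A call is refused whole if a number of a shift passes 1 or a number of a turn 1, either way. A call with a gripper value outside its range is refused whole. The fingers move at their own pace and stop on an object; FORCE is the grip in N (left out, the last holds). Time passes only in rows, so rows that do not move let the fingers close. It gives the time, the measured TCP pose, the force and the opening at its end, in the units of the state.
- r.get_state(): the state, without advancing time (a new reading comes with each control period).
- r.snapshot(name): name is "scene" or "top"; returns a dict with "img" (480x640x3 uint8, red, green, blue), "fx", "fy", "cx", "cy" (pixels), "origin" and "rotation" of the camera in the world. Camera axes: x right, y up, looking along -z (the intrinsics and any distortion apply to the point x, -y, -z); pixel columns grow to the right and rows downward; lengths in m; the calibration is good to about 2 mm. A picture is of the moment at which its call begins. There is no depth.
- r.finish_job(): hands the job in, once; it reports no verdict.
Trained networks look in the newest picture that a camera, given by its name, has taken for a name from the list of things; names that differ only in an ending like _2 or _b are one class to them, and where a whole thing is asked for, a point or a joint stands for the part that bears it (a point fixed in the world has none). Each returns a list of dicts, best first, with "confidence" (0 to 1); they miss things now and then, are a little off and sometimes report something else, mostly with a low value. They report only what shows in the picture. A call takes as long as a camera call. They do not tell look-alikes from the thing itself.
- r.spot_in(label, camera): "rect" ([left, top, right, bottom] in pixels, round what is visible of it).
- r.spot_point(label, camera): "location" ([row, column] in pixels: a listed point, or the origin of a listed thing).
The state is a dict: "clock": time; "q": joint angles; "qd": joint speeds; "joint_torque": joint torques, N m; "tool_pos": TCP position; "eef_rot": TCP orientation; "contact_force": force on the tool from outside, world axes, zero at the start; "moment": the same for the moment, N m; "opening": opening from 0.0 (shut) to 1.0 (fully open).
Only numpy, scipy, OpenCV 4.12 (cv2) and the standard library are available. Lean on these libraries where they do the work, as an engineer would, in place of code of your own. Each camera call takes 0.05 s, during which the arm holds its last target. There are 200 camera calls.

TASK

Both steel work trays under the wooden bench riser have been left part-way out: hook a fingertip behind the front lip of the one in which the napkin ring stands and gently draw that tray right out to its stop, and push the other tray gently and fully home, as far as it will go. Do not grip or lift anything, do not touch the ring or the doming block that lie in the trays, and leave the tools round about as they are.

Things in the scene. Friction and masses are not known exactly. Their poses are not given: they have to be found in the camera images.
- riser: low wooden bench riser, fixed: 360 mm wide, 220 mm deep, 70 mm high (underside of its top board 54 mm up). Origin: middle of its front face, at bench level. x axis: level, from the front face to the rear; y: to the left along the front; z up. Two trays run side by side under the top board and come out of the front face along -x
- tray_left (a joint): how far the left tray (the riser's +y side) stands out, in m: 0 = fully home (the tray's front then stands 12 mm proud of the riser's front face); 0.150 = right out, at its stop. It slides with 2 to 4 N and stays put. Open steel tray lined with cork, 154 mm wide, 200 mm long; inner floor 11 mm above the bench; side walls 2 mm thick, reaching 34 mm above the bench
- tray_right (a joint): the same for the right tray (the riser's -y side)
- tray_left_lip (a point): middle of the top of the left tray's front lip, 87 mm left of the riser's middle, 50 mm above the bench, 4 mm behind the tray's front. The upright front wall (4 mm thick) ends at the top in this rolled lip, 8 mm thick front to back, centred here. A fingertip goes down inside the tray, close behind the lip, in the part that stands out in front of the riser
- tray_right_lip (a point): the same point of the right tray's front lip, 87 mm to the right of the riser's middle; the tray is the same
- ring_center (a point): centre (half-way up) of the silver-grey metal napkin ring: a short tube, 44 mm across, 22 mm high, wall 2.5 mm, 45 g, standing on end on the floor of one tray, in the part near the front; in which of the two trays varies
- block_center (a point): centre of the steel doming block: a 30 mm dark cube with a round hollow in its faces, 200 g, lying in the other tray; either tray may hold it
- hammer: hammer, 240 mm long, lying crosswise on the riser's top, clear of its front 40 mm; its origin is near its middle
- flux_jar: jar with a black cap, 56 mm across, 75 mm high, standing on the bench to the left of the riser; origin at the centre of its underside
- pliers: pliers with blue handles, about 165 mm long, 11 mm high, lying on the bench to the right of the riser; origin under the pivot
Things that resemble listed ones, but are neither listed nor needed, are in the scene too. Of the things like the part that bears block_center, leave any that is orange; of the rest the larger one is meant.

How it is judged:
At the end, for the whole second after the job is handed in: The tray that holds the napkin ring stands out at least 140 mm (stop at 150 mm), the other tray stands out less than 6 mm; both are at rest, the ring still stands upright on its tray's floor and the doming block lies in the other tray (((y of block_center in the frame of riser below 0 m and y of ring_center in the frame of riser above 0 m and value of joint tray_left above 0.14 m and value of joint tray_right below 0.006 m) or (y of block_center in the frame of riser above 0 m and y of ring_center in the frame of riser below 0 m and value of joint tray_right above 0.14 m and value of joint tray_left below 0.006 m)) and velocity of joint tray_left between -0.01 and 0.01 m/s and velocity of joint tray_right between -0.01 and 0.01 m/s and angle between ring_center's own z axis and vertical below 0.3 rad and linear speed of napkin_ring below 0.02 m/s and height (world z) of ring_center below 0.03 m and height (world z) of block_center below 0.034 m); the robot touches nothing.
It fails at once if the napkin ring or the doming block is lifted (by more than about 8 mm) (height (world z) of ring_center above 0.03 m or height (world z) of block_center above 0.034 m).
It fails at once if the napkin ring or the doming block is touched with more than 1.5 N (contact force between any of the fingers, the arm and napkin_ring above 1.5 N or contact force between any of the fingers, the arm and doming_block above 1.5 N).
It fails at once if a tray is gripped, or the riser or a tray is loaded with more than 35 N (contact force between any of the fingers, the arm and riser above 35 N).
It fails at once if a tray is jerked or slammed (faster than 0.4 m/s) (velocity of joint any of tray_left, tray_right above 0.4 m/s or velocity of joint any of tray_left, tray_right below -0.4 m/s).
It fails at once if the hammer, the jar or the pliers are moved by more than 20 mm (distance of any of hammer, flux_jar, pliers from where it was at the start of the episode above 0.02 m).
It also fails if it takes over 58 s, if anything falls off the work surface, if the arm or the gripper's body presses on something with over 40 N, if the wrist force passes 120 N, or if a joint passes its speed limit or range.

## Working session

There is one attempt and no reset: what is moved stays moved. The work goes in short steps, Python scripts to look and compute and a shell command to move; the robot and the scene stay as the last step left them, time stands still between calls to the robot, and variables do not carry over. Pictures are saved under pics/ and viewed, about 8 in all and at most 12, crops included, and the job is handed in when it is done.

```bash
mkdir -p pics; cat > h.py <<'E'
from plant import r
import numpy as np, cv2
from scipy.spatial.transform import Rotation as R
def ray(s,row,col):
    d=np.array([(col-s['cx'])/s['fx'],-(row-s['cy'])/s['fy'],-1.])
    d=np.array(s['rotation']).reshape(3,3)@d
    return np.array(s['origin']),d/np.linalg.norm(d)
def at(s,row,col,z):
    o,d=ray(s,row,col); return o+d*(z-o[2])/d[2]
def proj(s,p):
    c=np.array(s['rotation']).reshape(3,3).T@(np.array(p)-np.array(s['origin']))
    return [s['cy']-s['fy']*c[1]/-c[2], s['cx']+s['fx']*c[0]/-c[2]]
def tri(s1,a,s2,b):
    o1,d1=ray(s1,*a);o2,d2=ray(s2,*b)
    t=np.linalg.lstsq(np.c_[d1,-d2],o2-o1,rcond=None)[0]
    p,q=o1+d1*t[0],o2+d2*t[1]; return (p+q)/2,np.linalg.norm(p-q)
E
python3 - <<'E'
from h import *
np.set_printoptions(precision=4,suppress=True)
st=r.get_state(); print({k:np.round(v,3) for k,v in st.items()})
S={}
for c in('scene','top'):
    S[c]=r.snapshot(c); s=S[c]
    print(c,{k:v for k,v in s.items() if k!='img'})
    cv2.imwrite(f'pics/{c}1.png',s['img'][:,:,::-1])
P={}
for l in['riser','tray_left_lip','tray_right_lip','ring_center','block_center','hammer','flux_jar','pliers']:
    for c in S:
        L=r.spot_point(l,c); P[l,c]=L
        print(l,c,[(np.round(x['location']).tolist(),round(x['confidence'],2)) for x in L][:4])
    if P[l,'scene'] and P[l,'top']:
        print('   tri',tri(S['scene'],P[l,'scene'][0]['location'],S['top'],P[l,'top'][0]['location']))
E
```

```text
{'clock': np.float64(0.0), 'q': array([ 1.228,  0.69 , -0.194,  1.566,  0.157,  0.903, -0.215]), 'qd': array([-0.001, -0.002, -0.001, -0.   , -0.001, -0.   , -0.   ]), 'joint_torque': array([  0.   , -52.755,  -1.267, -15.342,  -0.053,   0.006,   0.   ]), 'tool_pos': array([ 0.23 , -0.581,  0.238]), 'eef_rot': array([ 0.982,  0.187, -0.   , -0.001]), 'contact_force': array([ 0.901, -0.788,  0.316]), 'moment': array([-0.042, -0.054, -0.032]), 'opening': np.float64(1.002)}
scene {'fx': 508.48941853180264, 'fy': 508.48941853180264, 'cx': 325.095874888754, 'cy': 242.58705285247456, 'origin': array([1.0755, 0.7595, 0.7768]), 'rotation': array([0.1181, 0.408 , 0.8694, 0.2525])}
top {'fx': 456.1527338492116, 'fy': 456.1527338492116, 'cx': 322.25398765838946, 'cy': 235.52808464908432, 'origin': array([0.4908, 0.0202, 0.8962]), 'rotation': array([-0.0636,  0.0529,  0.7144, -0.6948])}
riser scene [([246.0, 291.0], 0.57), ([187.0, 266.0], 0.31)]
riser top [([230.0, 368.0], 0.9)]Traceback (most recent call last):
  File "<stdin>", line 15, in <module>
  File "h.py", line 14, in tri
    o1,d1=ray(s1,*a);o2,d2=ray(s2,*b)
          ~~~^^^^^^^
  File "h.py", line 6, in ray
    d=np.array(s['rotation']).reshape(3,3)@d
      ~~~~~~~~~~~~~~~~~~~~~~~~~~~~~~~^^^^^
ValueError: cannot reshape array of size 4 into shape (3,3)
```

Rotation is a quaternion.

```bash
sed -i "s/np.array(s\['rotation'\]).reshape(3,3)/R.from_quat(s['rotation']).as_matrix()/" h.py
python3 - <<'E'
from h import *
np.set_printoptions(precision=4,suppress=True)
S={}
for c in('scene','top'):
    S[c]=r.snapshot(c)
P={}
for l in['riser','tray_left_lip','tray_right_lip','ring_center','block_center','hammer','flux_jar','pliers']:
    for c in S:
        L=r.spot_point(l,c); P[l,c]=L
        print(l,c,[(np.round(x['location']).tolist(),round(x['confidence'],2)) for x in L][:4])
    if P[l,'scene'] and P[l,'top']:
        print('   tri',tri(S['scene'],P[l,'scene'][0]['location'],S['top'],P[l,'top'][0]['location']))
E
```

```text
riser scene [([244.0, 290.0], 0.62)]
riser top [([229.0, 370.0], 0.87), ([269.0, 315.0], 0.38)]
   tri (array([ 0.6505, -0.064 ,  0.0065]), np.float64(0.0013151382001004744))
tray_left_lip scene [([241.0, 345.0], 0.94)]
tray_left_lip top [([266.0, 315.0], 0.67)]
   tri (array([0.5722, 0.0463, 0.0571]), np.float64(0.002732700268185332))
tray_right_lip scene []
tray_right_lip top [([282.0, 404.0], 0.77), ([250.0, 398.0], 0.6)]
ring_center scene [([250.0, 309.0], 0.5)]
ring_center top [([236.0, 332.0], 0.43)]
   tri (array([0.6378, 0.01  , 0.0331]), np.float64(0.009424343726396073))
block_center scene [([197.0, 349.0], 0.65), ([215.0, 372.0], 0.54), ([218.0, 298.0], 0.52)]
block_center top [([342.0, 412.0], 0.63), ([250.0, 396.0], 0.54), ([338.0, 355.0], 0.49)]
   tri (array([ 0.4335, -0.1329,  0.0186]), np.float64(0.0061575070511986725))
hammer scene [([229.0, 232.0], 0.62)]
hammer top [([162.0, 389.0], 0.91)]
   tri (array([ 0.7687, -0.1012,  0.0736]), np.float64(0.011403732097052924))
flux_jar scene [([327.0, 325.0], 0.75)]
flux_jar top [([195.0, 241.0], 0.97)]
   tri (array([0.7238, 0.195 , 0.0078]), np.float64(0.007466013599866344))
pliers scene [([185.0, 266.0], 0.63)]
pliers top [([257.0, 506.0], 0.64)]
   tri (array([ 0.5834, -0.3245,  0.004 ]), np.float64(0.005646084761962749))
```

View pics/scene1.png

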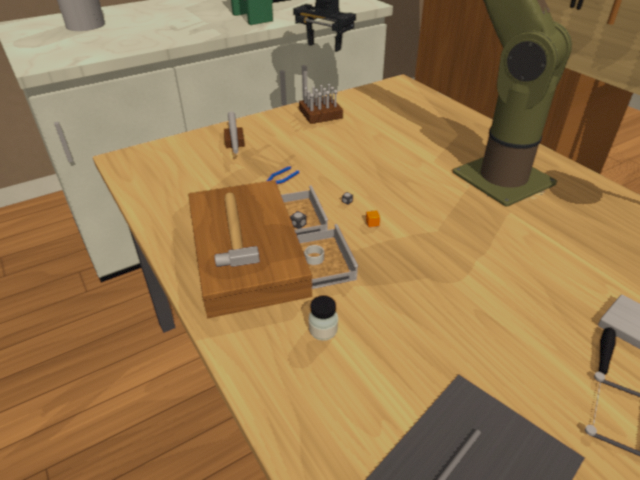

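View pics/top1.png

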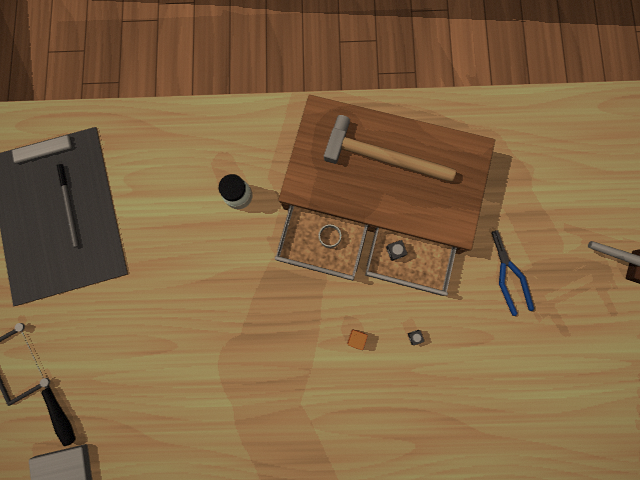

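Ring (236,331) stands in the left tray, and the dark larger cube (250,397) lies in the right one. The orange and small cubes on the bench are look-alikes. I'll zoom in for exact edges.

```bash
python3 - <<'E'
from h import *
s=r.snapshot('top'); cv2.imwrite('pics/crop1.png',cv2.resize(s['img'][190:310,265:475,::-1],None,fx=3.8,fy=3.8,interpolation=cv2.INTER_CUBIC))
E
```

```text
(no output)
```

View pics/crop1.png

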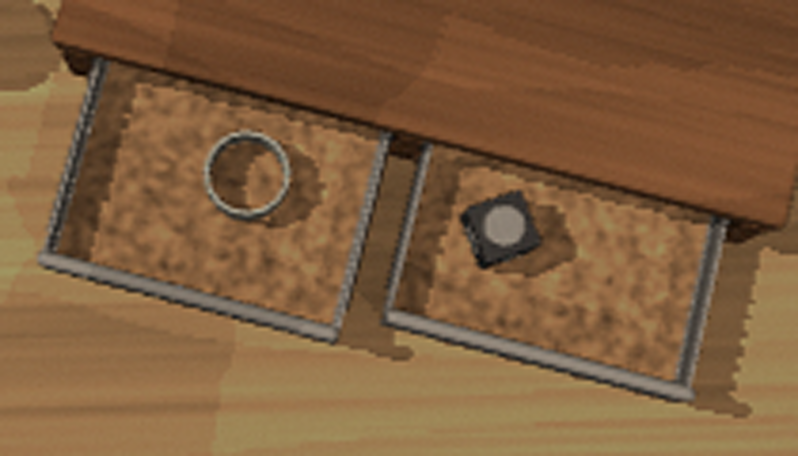

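```bash
python3 - <<'E'
from h import *
np.set_printoptions(precision=4,suppress=True)
s=r.snapshot('top')
w=lambda u,v,z: at(s,190+v/3.8,265+u/3.8,z)
A,B=w(57,43,.07),w(787,226,.07)
print('riser edge',A,B,np.linalg.norm(A-B))
L1,L2=w(42,261,.05),w(336,334,.05);R1,R2=w(388,317,.05),w(690,394,.05)
print('lips',L1,L2,np.linalg.norm(L1-L2),R1,R2,np.linalg.norm(R1-R2))
y=(A-B)+(L1-R2); y[2]=0; y/=np.linalg.norm(y); x=np.array([y[1],-y[0],0])
print('yaw deg',np.degrees(np.arctan2(x[1],x[0])), [np.degrees(np.arctan2(-(d)[0],(d)[1])) for d in(A-B,L1-L2,R1-R2,L1-R2)])
o=((A+B)/2)*[1,1,0]
print('origin',o)
T=lambda p:np.array([(p-o)@x,(p-o)@y,p[2]])
for n,p in dict(L1=L1,L2=L2,R1=R1,R2=R2,ring=w(247,174,.033),block=w(503,226,.041)).items(): print(n,T(p),p)
st=r.get_state();M=R.from_quat(st['eef_rot']).as_matrix();print(M,st['tool_pos'])
print('tool yaw of x axis',np.degrees(np.arctan2(M[1,0],M[0,0])))
E
```

```text
riser edge [0.6954 0.1079 0.07  ] [ 0.5948 -0.2405  0.07  ] 0.3626734608597954
lips [0.5905 0.1187 0.05  ] [ 0.5507 -0.0243  0.05  ] 0.14844619113444857 [ 0.5583 -0.0499  0.05  ] [ 0.5171 -0.1938  0.05  ] 0.1496052961734775
yaw deg -14.746497562953587 [np.float64(-16.095820418921043), np.float64(-15.55573047280809), np.float64(-15.972353060309592), np.float64(-13.2218023436509)]
origin [ 0.6451 -0.0663  0.    ]
L1 [-0.0999  0.165   0.05  ] [0.5905 0.1187 0.05  ]
L2 [-0.102   0.0166  0.05  ] [ 0.5507 -0.0243  0.05  ]
R1 [-0.0881 -0.0063  0.05  ] [ 0.5583 -0.0499  0.05  ]
R2 [-0.0913 -0.1559  0.05  ] [ 0.5171 -0.1938  0.05  ]
ring [-0.0321  0.0773  0.033 ] [0.6337 0.0166 0.033 ]
block [-0.0302 -0.0527  0.041 ] [ 0.6025 -0.1096  0.041 ]
[[ 0.9299  0.3679  0.0001]
 [ 0.3679 -0.9299 -0.0001]
 [ 0.      0.0001 -1.    ]] [ 0.23   -0.5812  0.2387]
tool yaw of x axis 21.586224545696574
```

Riser yaw is about -15.9°, the left tray is about 95 mm out and the right about 80 mm out. The checks fit: lip ±87 mm, edge 360 mm. First I twist by 6.25 units and shut the fingers, then travel high.

```bash
python3 -m jog '[{"translation":[0,0,0],"twist":0.9,"claw":0},{"translation":[0,0,0],"twist":0.9,"claw":0},{"translation":[0,0,0],"twist":0.9,"claw":0},{"translation":[0,0,0],"twist":0.9,"claw":0},{"translation":[0,0,0],"twist":0.9,"claw":0},{"translation":[0,0,0],"twist":0.9,"claw":0},{"translation":[0,0,0],"twist":0.85,"claw":0},{"translation":[0,0,0],"twist":0,"claw":0}]' 10
python3 -m jog '[{"translation":[0.2,-0.7,0],"twist":0,"claw":0},{"translation":[0.2,-0.7,0],"twist":0,"claw":0},{"translation":[0.2,-0.7,0],"twist":0,"claw":0},{"translation":[0.2,-0.7,0],"twist":0,"claw":0},{"translation":[0.2,-0.7,0],"twist":0,"claw":0},{"translation":[0.2,-0.7,0],"twist":0,"claw":0},{"translation":[0.2,-0.7,0],"twist":0,"claw":0},{"translation":[0.2,-0.7,0],"twist":0,"claw":0},{"translation":[0.2,-0.7,0],"twist":0,"claw":0},{"translation":[0.2,-0.7,0],"twist":0,"claw":0},{"translation":[0.2,-0.7,0],"twist":0,"claw":0},{"translation":[0.2,-0.7,0],"twist":0,"claw":0},{"translation":[0.2,-0.7,0],"twist":0,"claw":0},{"translation":[0.2,-0.7,0],"twist":0,"claw":0},{"translation":[0.2,-0.7,0],"twist":0,"claw":0},{"translation":[0.2,-0.7,0],"twist":0,"claw":0},{"translation":[0.2,-0.7,0],"twist":0,"claw":0},{"translation":[0.2,-0.7,0],"twist":0,"claw":0},{"translation":[0.2,-0.7,0],"twist":0,"claw":0},{"translation":[0.2,-0.7,0],"twist":0,"claw":0}]'
cat >> h.py <<'E'
a=np.radians(-15.9); X=np.array([np.cos(a),np.sin(a),0]);Y=np.array([-X[1],X[0],0]);O=np.array([.6451,-.0663,0])
def where():
    st=r.get_state();M=R.from_quat(st['eef_rot']).as_matrix();p=np.array(st['tool_pos'])
    f=np.array(st['contact_force'])
    print('t',round(float(st['clock']),2),'riser-frame tcp',np.round([(p-O)@X,(p-O)@Y,p[2]],4),'yaw',np.round(np.degrees(np.arctan2(M[1,0],M[0,0])),2),'tilt',round(M[2,2],4),'F(riser)',np.round([f@X,f@Y,f[2]],2))
    return M,p
def go(t):
    M,p=where();d=O+t[0]*X+t[1]*Y+np.array([0,0,t[2]])-p
    print('units',np.round(M.T@d/.04,3))
E
python3 -c "
from h import *
go([-.080,.130,.10])"
```

```text
clock: 1.87
tool_pos: [0.2302, -0.5811, 0.2388]
eef_rot: [0.99, -0.139, -0.0, 0.0]
contact_force: [0.4, 0.4, 0.7]
opening: 0.42
clock: 3.53
tool_pos: [0.5381, -0.0851, 0.2389]
eef_rot: [0.991, -0.137, 0.0, 0.0]
contact_force: [-0.1, 0.4, -0.4]
opening: 0.005
t 3.53 riser-frame tcp [-0.0978 -0.0474  0.2389] yaw -15.73 tilt -1.0 F(riser) [-0.17  0.39 -0.38]
units [ 0.457 -4.433  3.472]
```

```bash

python3 -m jog '[{"translation":[0.06,-0.55,0.3],"twist":0,"claw":0},{"translation":[0.06,-0.55,0.3],"twist":0,"claw":0},{"translation":[0.06,-0.55,0.3],"twist":0,"claw":0},{"translation":[0.06,-0.55,0.3],"twist":0,"claw":0},{"translation":[0.06,-0.55,0.4],"twist":0,"claw":0},{"translation":[0.06,-0.55,0.4],"twist":0,"claw":0},{"translation":[0.06,-0.55,0.4],"twist":0,"claw":0},{"translation":[0.04,-0.58,0.4],"twist":0,"claw":0},{"translation":[0,0,0.3],"twist":0,"claw":0},{"translation":[0,0,0.3],"twist":0,"claw":0},{"translation":[0,0,0],"twist":0,"claw":0},{"translation":[0,0,0],"twist":0,"claw":0}]'
python3 - <<'E'
from h import *
go([-.080,.130,.030])
s=r.snapshot('scene'); t=r.snapshot('top')
a=cv2.resize(s['img'][170:320,255:405,::-1],(399,400),interpolation=cv2.INTER_CUBIC);b=cv2.resize(t['img'][180:310,265:395,::-1],(400,400),interpolation=cv2.INTER_CUBIC)
cv2.imwrite('pics/pre.png',np.hstack([a,b]))
E
```

```text
clock: 4.53
tool_pos: [0.603, 0.0769, 0.1024]
eef_rot: [0.99, -0.139, -0.001, 0.001]
contact_force: [0.6, -1.1, 0.1]
opening: 0.005
t 4.53 riser-frame tcp [-0.0797  0.1262  0.1024] yaw -15.98 tilt -1.0 F(riser) [ 0.91 -0.88  0.13]
units [-0.005 -0.099  1.809]
```

View pics/pre.png

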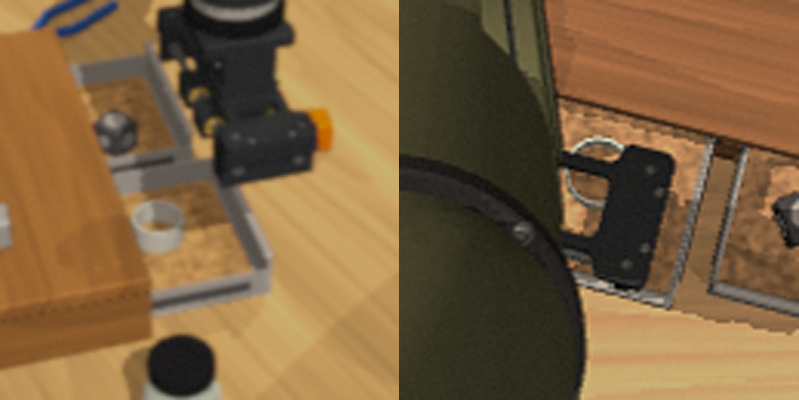

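```bash

python3 - <<'E'
from h import *
M,p=where()
s=r.snapshot('scene')
for k in(0,.02,.04,.064): print(k,np.round(proj(s,p+[0,0,k])))
lp=lambda x,y,z:O+x*X+y*Y+np.array([0,0,z])
print('lip ends',proj(s,lp(-.103,.164,.05)),proj(s,lp(-.103,.010,.05)),'ring',proj(s,lp(-.0338,.0766,.022)))
c=cv2.resize(s['img'][150:300,260:420,::-1],None,fx=4,fy=4,interpolation=cv2.INTER_CUBIC)
u=proj(s,p);cv2.drawMarker(c,(int((u[1]-260)*4),int((u[0]-150)*4)),(0,0,255),0,20,1)
cv2.imwrite('pics/pre2.png',c)
E
```

```text
t 4.63 riser-frame tcp [-0.0788  0.1267  0.1035] yaw -16.01 tilt -1.0 F(riser) [-0.33  0.12 -0.1 ]
0 [237. 341.]
0.02 [229. 341.]
0.04 [222. 341.]
0.064 [212. 342.]
lip ends [np.float64(265.0708875656919), np.float64(356.7428829969808)] [np.float64(222.71476095547217), np.float64(335.1277281475281)] ring [np.float64(255.12782806272932), np.float64(314.4899135367901)]
```

View pics/pre2.png

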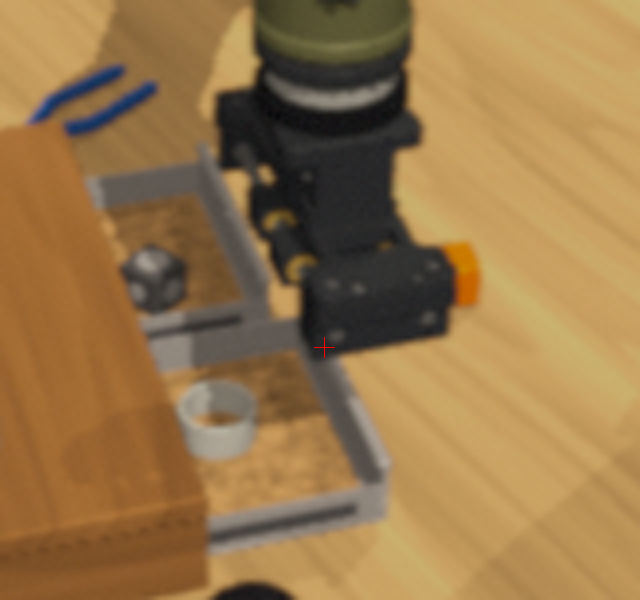

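The geometry agrees: predicted lip end and ring fall on the picture, and the shut fingers are hidden behind the gripper body. I'll lower inside the lip and check the force.

```bash

python3 -m jog '[{"translation":[0,-0.05,0.2],"twist":0,"claw":0},{"translation":[0,-0.04,0.2],"twist":0,"claw":0},{"translation":[0,0,0.2],"twist":0,"claw":0},{"translation":[0,0,0.2],"twist":0,"claw":0},{"translation":[0,0,0.2],"twist":0,"claw":0},{"translation":[0,0,0.2],"twist":0,"claw":0},{"translation":[0,0,0.2],"twist":0,"claw":0},{"translation":[0,0,0.2],"twist":0,"claw":0},{"translation":[0,0,0.2],"twist":0,"claw":0},{"translation":[0,0,0],"twist":0,"claw":0},{"translation":[0,0,0],"twist":0,"claw":0}]'
python3 -c "
from h import *
go([-.145,.130,.030])"
python3 -m jog '[{"translation":[-0.07,0,0],"twist":0,"claw":0},{"translation":[-0.07,0,0],"twist":0,"claw":0},{"translation":[-0.07,0,0],"twist":0,"claw":0},{"translation":[-0.07,0,0],"twist":0,"claw":0},{"translation":[-0.07,0,0],"twist":0,"claw":0},{"translation":[-0.07,0,0],"twist":0,"claw":0},{"translation":[-0.07,0,0],"twist":0,"claw":0},{"translation":[-0.07,0,0],"twist":0,"claw":0}]'
python3 -c "
from h import *
go([-.145,.130,.030])"
```

```text
clock: 5.6
tool_pos: [0.6043, 0.0823, 0.0301]
eef_rot: [0.99, -0.138, -0.0, 0.0]
contact_force: [0.0, 0.2, -0.3]
opening: 0.007
t 5.6 riser-frame tcp [-0.0799  0.1317  0.0301] yaw -15.91 tilt -1.0 F(riser) [-0.03  0.17 -0.34]
units [-1.627  0.043  0.005]
clock: 6.27
tool_pos: [0.5834, 0.0887, 0.0311]
eef_rot: [0.99, -0.138, 0.001, -0.0]
contact_force: [1.5, -0.0, 1.4]
opening: 0.009
t 6.27 riser-frame tcp [-0.1018  0.1321  0.0311] yaw -15.91 tilt -1.0 F(riser) [1.47 0.41 1.36]
units [-1.081  0.054  0.025]
```

```bash

python3 -m jog '[{"translation":[-0.07,0,0],"twist":0,"claw":0},{"translation":[-0.07,0,0],"twist":0,"claw":0},{"translation":[-0.07,0,0],"twist":0,"claw":0},{"translation":[-0.07,0,0],"twist":0,"claw":0},{"translation":[-0.07,0,0],"twist":0,"claw":0},{"translation":[-0.07,0,0],"twist":0,"claw":0},{"translation":[-0.07,0,0],"twist":0,"claw":0},{"translation":[-0.07,0,0],"twist":0,"claw":0},{"translation":[-0.07,0,0],"twist":0,"claw":0},{"translation":[-0.07,0,0],"twist":0,"claw":0}]'
python3 -c "
from h import *
go([-.145,.130,.030])"
```

```text
clock: 7.1
tool_pos: [0.556, 0.0965, 0.0307]
eef_rot: [0.99, -0.138, 0.0, -0.0]
contact_force: [2.1, 0.6, 1.0]
opening: 0.005
t 7.1 riser-frame tcp [-0.1303  0.1321  0.0307] yaw -15.9 tilt -1.0 F(riser) [1.84 1.14 1.03]
units [-0.367  0.053  0.018]
```

```bash

python3 -m jog '[{"translation":[-0.05,0,0],"twist":0,"claw":0},{"translation":[-0.05,0,0],"twist":0,"claw":0},{"translation":[-0.05,0,0],"twist":0,"claw":0},{"translation":[-0.05,0,0],"twist":0,"claw":0},{"translation":[-0.05,0,0],"twist":0,"claw":0},{"translation":[-0.05,0,0],"twist":0,"claw":0}]'
python3 -c "
from h import *
go([-.145,.130,.030])
s=r.snapshot('scene');c=cv2.resize(s['img'][150:300,260:420,::-1],None,fx=4,fy=4,interpolation=cv2.INTER_CUBIC);cv2.imwrite('pics/pull.png',c)
L=O+.164*Y-.153*X+[0,0,.05];print('lip end predicted px',(np.array(proj(s,L))-[150,260])*4)"
```

```text
clock: 7.6
tool_pos: [0.5445, 0.0996, 0.0307]
eef_rot: [0.99, -0.138, 0.0, -0.0]
contact_force: [2.6, 0.9, 0.1]
opening: 0.005
t 7.6 riser-frame tcp [-0.1422  0.132   0.0307] yaw -15.91 tilt -1.0 F(riser) [2.24 1.53 0.14]
units [-0.07   0.05   0.017]
lip end predicted px [442.44191143 475.14079682]
```

View pics/pull.png

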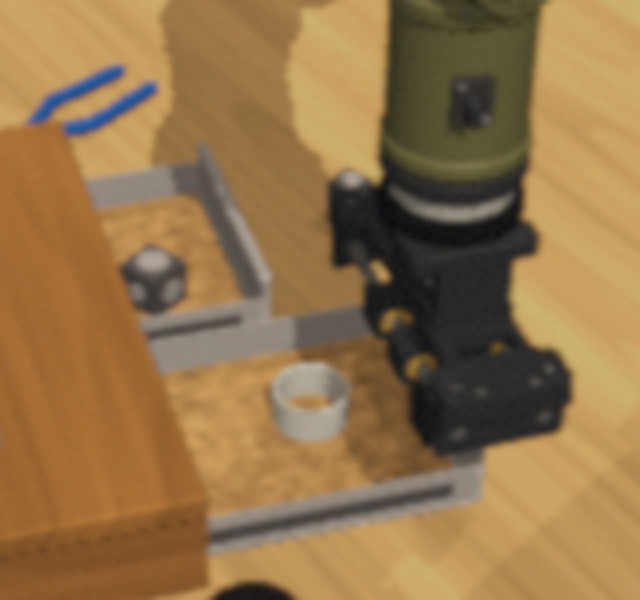

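The tray and ring come along; the lip end is now near (478,470). I'll creep on until the stop is felt.

```bash

python3 -m jog '[{"translation":[-0.03,0,0],"twist":0,"claw":0},{"translation":[-0.03,0,0],"twist":0,"claw":0},{"translation":[-0.03,0,0],"twist":0,"claw":0},{"translation":[-0.03,0,0],"twist":0,"claw":0}]'
python3 -m jog '[{"translation":[-0.03,0,0],"twist":0,"claw":0},{"translation":[-0.02,0,0],"twist":0,"claw":0},{"translation":[0,0,0],"twist":0,"claw":0}]'
python3 -c "
from h import *
where()"
```

```text
clock: 7.98
tool_pos: [0.5433, 0.0998, 0.0309]
eef_rot: [0.99, -0.139, 0.003, -0.0]
contact_force: [10.0, -1.2, -5.4]
opening: 0.005
clock: 8.23
tool_pos: [0.5433, 0.0998, 0.031]
eef_rot: [0.99, -0.139, 0.005, -0.0]
contact_force: [10.9, -2.2, -7.1]
opening: 0.006
t 8.23 riser-frame tcp [-0.1434  0.1319  0.031 ] yaw -16.03 tilt -0.9999 F(riser) [11.08  0.82 -7.14]
```

At its stop: 11 N and no more motion. I'll back off 10 mm, lift out, and go over in front of the right tray.

```bash

python3 -m jog '[{"translation":[0.1,0,0],"twist":0,"claw":0},{"translation":[0.1,0,0],"twist":0,"claw":0},{"translation":[0.1,0,0],"twist":0,"claw":0},{"translation":[0.1,0,0],"twist":0,"claw":0},{"translation":[0,0,0],"twist":0,"claw":0},{"translation":[0,0,-0.2],"twist":0,"claw":0},{"translation":[0,0,-0.3],"twist":0,"claw":0},{"translation":[0,0,-0.4],"twist":0,"claw":0},{"translation":[0,0,-0.5],"twist":0,"claw":0},{"translation":[0,0,-0.5],"twist":0,"claw":0},{"translation":[0,0,-0.5],"twist":0,"claw":0},{"translation":[0,0,-0.2],"twist":0,"claw":0},{"translation":[0,0,0],"twist":0,"claw":0},{"translation":[0,0,0],"twist":0,"claw":0}]'
python3 -c "
from h import *
go([-.135,-.087,.120])"
```

```text
clock: 9.4
tool_pos: [0.5533, 0.0971, 0.1351]
eef_rot: [0.99, -0.138, 0.0, -0.0]
contact_force: [-1.2, -0.4, -0.4]
opening: 0.004
t 9.4 riser-frame tcp [-0.133   0.132   0.1351] yaw -15.89 tilt -1.0 F(riser) [-1.07 -0.72 -0.36]
units [-0.05   5.475  0.376]
```

```bash

python3 -m jog '[{"translation":[-0.05,0.5,0],"twist":0,"claw":0},{"translation":[0,0.6,0],"twist":0,"claw":0},{"translation":[0,0.6,0],"twist":0,"claw":0},{"translation":[0,0.6,0],"twist":0,"claw":0},{"translation":[0,0.6,0],"twist":0,"claw":0},{"translation":[0,0.6,0],"twist":0,"claw":0},{"translation":[0,0.6,0],"twist":0,"claw":0},{"translation":[0,0.6,0],"twist":0,"claw":0},{"translation":[0,0.5,0],"twist":0,"claw":0},{"translation":[0,0.27,0],"twist":0,"claw":0},{"translation":[0,0,0],"twist":0,"claw":0},{"translation":[0,0,0],"twist":0,"claw":0}]'
python3 - <<'E'
from h import *
go([-.135,-.087,.035])
s=r.snapshot('scene')
c=cv2.resize(s['img'][150:300,260:420,::-1],None,fx=4,fy=4,interpolation=cv2.INTER_CUBIC);cv2.imwrite('pics/prepush.png',c)
E
```

```text
clock: 10.4
tool_pos: [0.4914, -0.1124, 0.1341]
eef_rot: [0.99, -0.139, -0.001, -0.0]
contact_force: [-0.0, 0.3, 0.3]
opening: 0.008
t 10.4 riser-frame tcp [-0.1352 -0.0864  0.1341] yaw -15.93 tilt -1.0 F(riser) [-0.1   0.33  0.32]
units [0.009 0.016 2.478]
```

View pics/prepush.png

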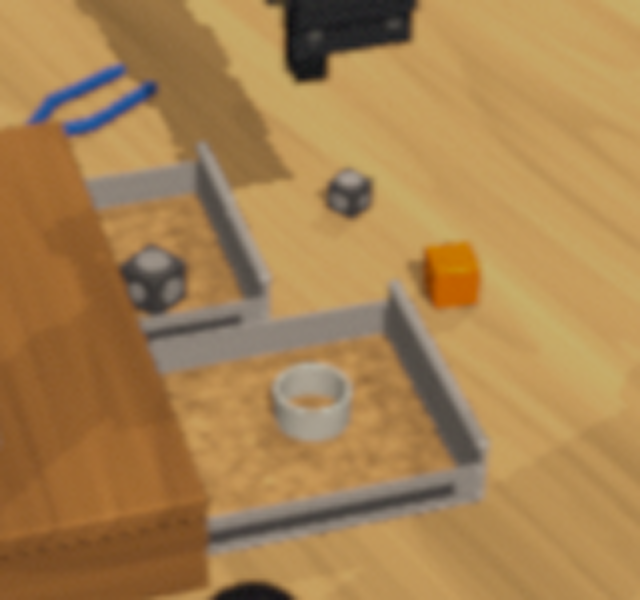

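Ring stands untouched at (312,400), left tray is right out. I'll lower in front of the right tray and push.

```bash

python3 -m jog '[{"translation":[0,0,0.25],"twist":0,"claw":0},{"translation":[0,0,0.25],"twist":0,"claw":0},{"translation":[0,0,0.3],"twist":0,"claw":0},{"translation":[0,0,0.3],"twist":0,"claw":0},{"translation":[0,0,0.3],"twist":0,"claw":0},{"translation":[0,0,0.3],"twist":0,"claw":0},{"translation":[0,0,0.3],"twist":0,"claw":0},{"translation":[0,0,0.25],"twist":0,"claw":0},{"translation":[0,0,0.2],"twist":0,"claw":0},{"translation":[0,0,0],"twist":0,"claw":0},{"translation":[0,0,0],"twist":0,"claw":0}]'
python3 -c "
from h import *
go([-.021,-.087,.035])"
python3 -m jog '[{"translation":[0.07,0,0],"twist":0,"claw":0},{"translation":[0.07,0,0],"twist":0,"claw":0},{"translation":[0.07,0,0],"twist":0,"claw":0},{"translation":[0.07,0,0],"twist":0,"claw":0},{"translation":[0.07,0,0],"twist":0,"claw":0},{"translation":[0.07,0,0],"twist":0,"claw":0},{"translation":[0.07,0,0],"twist":0,"claw":0},{"translation":[0.07,0,0],"twist":0,"claw":0},{"translation":[0.07,0,0],"twist":0,"claw":0},{"translation":[0.07,0,0],"twist":0,"claw":0},{"translation":[0.07,0,0],"twist":0,"claw":0},{"translation":[0.07,0,0],"twist":0,"claw":0},{"translation":[0.07,0,0],"twist":0,"claw":0},{"translation":[0.07,0,0],"twist":0,"claw":0},{"translation":[0.07,0,0],"twist":0,"claw":0},{"translation":[0.07,0,0],"twist":0,"claw":0},{"translation":[0.07,0,0],"twist":0,"claw":0},{"translation":[0.07,0,0],"twist":0,"claw":0}]'
python3 -c "
from h import *
go([-.021,-.087,.035])"
```

```text
clock: 11.37
tool_pos: [0.4913, -0.1126, 0.0362]
eef_rot: [0.99, -0.138, -0.001, -0.0]
contact_force: [0.1, -0.2, 0.6]
opening: 0.007
t 11.37 riser-frame tcp [-0.1352 -0.0867  0.0362] yaw -15.88 tilt -1.0 F(riser) [ 0.13 -0.17  0.64]
units [2.856 0.009 0.027]
clock: 12.87
tool_pos: [0.5401, -0.1269, 0.0367]
eef_rot: [0.99, -0.138, -0.0, 0.0]
contact_force: [-2.3, 0.8, 1.2]
opening: 0.009
t 12.87 riser-frame tcp [-0.0844 -0.0871  0.0367] yaw -15.92 tilt -1.0 F(riser) [-2.47  0.11  1.19]
units [ 1.586 -0.002  0.041]
```

```bash

python3 -m jog '[{"translation":[0.07,0,0],"twist":0,"claw":0},{"translation":[0.07,0,0],"twist":0,"claw":0},{"translation":[0.07,0,0],"twist":0,"claw":0},{"translation":[0.07,0,0],"twist":0,"claw":0},{"translation":[0.07,0,0],"twist":0,"claw":0},{"translation":[0.07,0,0],"twist":0,"claw":0},{"translation":[0.07,0,0],"twist":0,"claw":0},{"translation":[0.07,0,0],"twist":0,"claw":0},{"translation":[0.07,0,0],"twist":0,"claw":0},{"translation":[0.07,0,0],"twist":0,"claw":0},{"translation":[0.07,0,0],"twist":0,"claw":0},{"translation":[0.07,0,0],"twist":0,"claw":0},{"translation":[0.07,0,0],"twist":0,"claw":0},{"translation":[0.07,0,0],"twist":0,"claw":0},{"translation":[0.07,0,0],"twist":0,"claw":0},{"translation":[0.07,0,0],"twist":0,"claw":0},{"translation":[0.07,0,0],"twist":0,"claw":0},{"translation":[0.07,0,0],"twist":0,"claw":0},{"translation":[0.07,0,0],"twist":0,"claw":0},{"translation":[0,0,0],"twist":0,"claw":0}]'
python3 -c "
from h import *
go([-.021,-.087,.035])"
```

```text
clock: 14.53
tool_pos: [0.5923, -0.1414, 0.0368]
eef_rot: [0.99, -0.138, 0.001, -0.0]
contact_force: [-1.8, -1.1, 0.1]
opening: 0.005
t 14.53 riser-frame tcp [-0.0302 -0.0867  0.0368] yaw -15.9 tilt -1.0 F(riser) [-1.4  -1.55  0.13]
units [0.23  0.007 0.045]
```

```bash

python3 -m jog '[{"translation":[0.04,0,0],"twist":0,"claw":0},{"translation":[0.04,0,0],"twist":0,"claw":0},{"translation":[0.04,0,0],"twist":0,"claw":0},{"translation":[0.04,0,0],"twist":0,"claw":0},{"translation":[0.04,0,0],"twist":0,"claw":0}]'
python3 -m jog '[{"translation":[0.03,0,0],"twist":0,"claw":0},{"translation":[0.03,0,0],"twist":0,"claw":0},{"translation":[0.03,0,0],"twist":0,"claw":0}]'
python3 -c "
from h import *
go([-.021,-.087,.035])"
```

```text
clock: 14.95
tool_pos: [0.5984, -0.1431, 0.0367]
eef_rot: [0.99, -0.138, -0.001, -0.0]
contact_force: [-5.8, 1.2, 2.9]
opening: 0.003
clock: 15.2
tool_pos: [0.5985, -0.1432, 0.0366]
eef_rot: [0.99, -0.138, -0.004, -0.001]
contact_force: [-11.2, 2.4, 10.3]
opening: 0.003
t 15.2 riser-frame tcp [-0.0237 -0.0867  0.0366] yaw -15.9 tilt -1.0 F(riser) [-11.45  -0.77  10.3 ]
units [0.069 0.008 0.04 ]
```

Stopped at 11 N, where the home position is expected. I'll back off, lift, move the arm aside and look.

```bash

python3 -m jog '[{"translation":[-0.15,0,0],"twist":0,"claw":0},{"translation":[-0.3,0,0],"twist":0,"claw":0},{"translation":[-0.4,0,0],"twist":0,"claw":0},{"translation":[-0.4,0,0],"twist":0,"claw":0},{"translation":[-0.3,0,0],"twist":0,"claw":0},{"translation":[-0.2,0,0],"twist":0,"claw":0},{"translation":[0,0,-0.4],"twist":0,"claw":0},{"translation":[0,0,-0.7],"twist":0,"claw":0},{"translation":[0,0,-0.8],"twist":0,"claw":0},{"translation":[0,0,-0.8],"twist":0,"claw":0},{"translation":[0,0,-0.8],"twist":0,"claw":0},{"translation":[0,0,-0.6],"twist":0,"claw":0},{"translation":[0,0.5,-0.3],"twist":0,"claw":0},{"translation":[0,0.6,0],"twist":0,"claw":0},{"translation":[0,0.6,0],"twist":0,"claw":0},{"translation":[0,0.6,0],"twist":0,"claw":0},{"translation":[0,0.6,0],"twist":0,"claw":0},{"translation":[0,0.6,0],"twist":0,"claw":0},{"translation":[0,0.6,0],"twist":0,"claw":0},{"translation":[0,0.6,0],"twist":0,"claw":0}]'
python3 -m jog '[{"translation":[-0.2,0.7,0],"twist":0,"claw":0},{"translation":[-0.2,0.7,0],"twist":0,"claw":0},{"translation":[-0.2,0.7,0],"twist":0,"claw":0},{"translation":[-0.2,0.7,0],"twist":0,"claw":0},{"translation":[-0.2,0.7,0],"twist":0,"claw":0},{"translation":[-0.2,0.6,0],"twist":0,"claw":0},{"translation":[0,0.3,0],"twist":0,"claw":0},{"translation":[0,0,0],"twist":0,"claw":0},{"translation":[0,0,0],"twist":0,"claw":0}]'
python3 - <<'E'
from h import *
where()
s=r.snapshot('scene');t=r.snapshot('top')
f=lambda i:cv2.resize(i,(400,400),interpolation=cv2.INTER_CUBIC)
cv2.imwrite('pics/end.png',np.hstack([f(s['img'][150:350,190:390,::-1]),f(t['img'][90:320,240:470,::-1])]))
for l in('hammer','flux_jar','pliers','ring_center','tray_left_lip','tray_right_lip'):
    print(l,[[(np.round(x['location']).tolist(),round(x['confidence'],2)) for x in r.spot_point(l,c)[:2]] for c in('scene','top')])
for n,q,y in(('L',.15,.087),('R',0,-.087)):
    p=O-X*(q+.008)+Y*y+[0,0,.05];print(n,'expected',np.round(proj(s,p)),np.round(proj(t,p)))
E
```

```text
clock: 16.87
tool_pos: [0.4844, -0.3076, 0.2132]
eef_rot: [0.99, -0.138, 0.002, 0.0]
contact_force: [-0.0, -0.9, 0.8]
opening: 0.004
clock: 17.62
tool_pos: [0.3904, -0.4618, 0.2128]
eef_rot: [0.99, -0.138, 0.001, -0.0]
contact_force: [1.1, 0.4, -0.1]
opening: 0.006
t 17.62 riser-frame tcp [-0.1366 -0.4502  0.2128] yaw -15.9 tilt -1.0 F(riser) [ 0.95  0.69 -0.12]
hammer [[([230.0, 232.0], 0.62)], [([160.0, 391.0], 0.89)]]
flux_jar [[], [([193.0, 241.0], 0.72)]]
pliers [[([186.0, 265.0], 0.67)], [([258.0, 503.0], 0.83)]]
ring_center [[([248.0, 338.0], 0.64)], [([264.0, 325.0], 0.66)]]
tray_left_lip [[], [([295.0, 308.0], 0.6), ([157.0, 389.0], 0.16)]]
tray_right_lip [[([206.0, 288.0], 0.56)], [([242.0, 413.0], 0.62)]]
L expected [238. 369.] [298. 308.]
R expected [206. 286.] [242. 418.]
```

View pics/end.png

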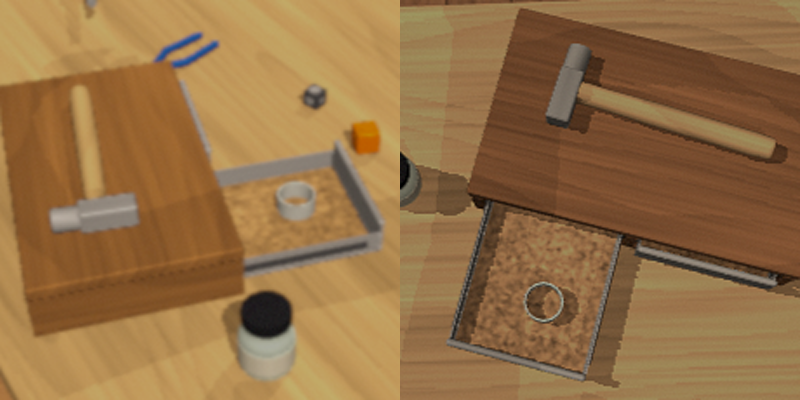

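The picture shows the left tray right out with the ring upright, and the right tray home. Both lips are within about 1 px of where 150 mm and 0 mm would put them, and the tools are where they were.

```bash
python3 -c "
from plant import r
print(r.finish_job())"
```

```text
the job is handed in; nothing more can be done
None
```

The job is handed in. The left tray, with the napkin ring, is drawn right out to its stop, and the right tray, with the doming block, is pushed fully home.

- **Moves:** I hooked the shut fingertips behind the left lip, about 15 mm to the side of the ring, and pulled until the tray stopped moving at 11 N. I then pushed the right tray by its front until it stopped, also at 11 N. Both are well above the 2–4 N sliding force, so both trays were at their ends. The arm was clear of everything at hand-in, at about 18 s.
- **Final checks:** Read off the top view, both lips are within about 1 px (2 mm) of where 150 mm and 0 mm would put them. The ring stands upright in the left tray. The network's readings for the hammer and pliers agree with the start to within 3 px.
- **Gaps in the checks:** The network missed the jar and the left lip in the last scene-camera picture. Both show there to the eye, and the top camera found both. Its top-view reading of the right lip was 5 px off sideways, along the lip. The block is now under the riser's top board and could not be seen at the end. It was last seen lying in that tray before the slow push.

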